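# Seat the taper-shank cup head in the mixer drive

## Robot

A 7-joint arm with a two-finger parallel gripper is mounted at the origin on the work surface; the furniture and walls round the work are solid. World frame = base frame: x ahead of the robot, y to its left, z up, the work surface at z = 0. Lengths are in mm, angles in degrees, forces in N, time in s.
With the tool pointing down it reaches from about 400 to 750 mm from the base axis. Payload 19.5 kg.
Tool frame: the origin (TCP) lies on the centre line of the jaws, within the pads' length; the fingertips stand 22 mm ahead of it and the grasp point (between the pads) lies 3 mm ahead of it; z points along the fingers, y is the line along which they close (so a half turn about z gives the same grasp; the last joint's range is limited). The gripper opens to 85 mm and grips with 20 to 120 N. Pads are 22 mm wide; open, the fingers measure 114 mm over their backs; the gripper's body (76 mm by 85 mm) begins 54 mm behind the grasp point. The pads swing forward as they close: fully open they stand 13 mm farther back than shut.
Start: joints at [-67.076, 40.479, -1.581, 85.061, 1.261, 54.483, -4.326], TCP at [245.837, 519.771, 253.268] pointing down, gripper open.
Joint ranges: [-155.06, 155.06], [-18.47, 123.98], [-90, 86.84], [0, 140.48], [-83.41, 263.41], [0, 116], [-161.91, 161.91]. Speed limits (degrees/s): [108.29, 108.29, 147.25, 147.25, 172.46, 172.46, 172.46].

## Interface

Orientations are given as a 3x3 rotation matrix whose columns are the frame's x, y, z axes.
In Python, from plant import arm, eyes gives the robot as it stands.
- The arm moves only by the tool carry_out, never from a script. Its argument "rows" is a list of rows, each a list of 4 numbers: the shift along the tool's x, y, z each as a share of 0.1 m, from -1 to 1, then the turn about the tool's z as a share of 45 degrees, from -1 to 1. In form: [[x, y, z, twist], ...]. A call has 1 to 12 rows; each row is the pose to reach, as a shift and turn from the pose commanded when the call began, along the tool's axes at that moment; what a row does not reach only later rows make up. A row lasts 1/8 s, in which the tool goes at most 62.5 mm and 10.7 degrees, less where a joint would pass 70% of its speed; a pose out of reach is approached as far as the arm can. A call with a number of a shift or a turn outside -1 to 1 is refused whole. A call with a gripper value outside its range is refused whole. "jaw" is the closure, from -1 (fully open) to 1 (shut), set as the call begins (left out, the last holds). The fingers move at their own pace and stop on an object; "newtons" is the grip in N (left out, the last holds). Time passes only in rows, so rows that repeat a pose let the fingers close. It gives the time, the measured TCP pose, the force, the opening and the grip force at its end, in the units of the state.
- arm.read_state(): the state, without advancing time (a new reading comes with each control period).
- eyes.camera(name): name is "side" or "top"; returns the picture (420x560x3 uint8, red, green, blue); there is no depth.
- eyes.camera_params(name): a dict with "fx", "fy", "cx", "cy" (pixels), "cam_to_world" (4x4, takes a point from camera to world coordinates). Camera axes: x right, y down, z forward; pixel columns grow to the right and rows downward; lengths in mm; the calibration is good to about 2 mm. A picture is of the moment at which its call begins. camera_params takes no time and is no camera call.
- arm.job_done(): hands the job in; it is judged then, once.
The state is a dict: "time_s": time; "q": joint angles; "dq": joint speeds; "tau": joint torques, N m; "position": TCP position; "ee_rot": TCP orientation; "wrist_force": force on the tool from outside, world axes, zero at the start; "moment": the same for the moment, N m; "width": finger opening in mm; "grasp_force": force on a finger pad.
Only numpy, scipy, OpenCV 4.12 (cv2) and the standard library are available. Lean on these libraries where they do the work, as an engineer would, in place of code of your own. Each camera call takes 0.05 s, during which the arm holds its last target. There are 200 camera calls.

## Task

Fit the black rubber cup head to the bench mixer: lift it out of the white block, lower its tapered shank lightly into the steel socket on top of the mixer until it stands there by itself, and let go so that it centres. Then tap it straight down on top with the closed fingertips, at least twice and lifting clear after each tap, until it has taken firm taps of 20 to 25 N and sinks no further: then the taper is locked (a gap may stay under the collar). Never push harder than that, which is all that the rubber mount of the drive may take, and leave the other head and the things around where they are.

Things in the scene. Friction and masses are not known exactly. Their poses are not given: they have to be found in the camera images.
- cup_grip (a point): Black rubber cup head, the one to fit, 0.2 kg: round body 44 mm across, 33 mm high, with a slightly dished, hard top, on an aluminium collar 40 mm across and 5 mm thick, with a steel taper shank below it. This point: on its axis, at the height to grip the rubber: 14 mm below the top, 24 mm above the collar's underside, 64 mm above the shank's tip. z points up the axis; its turn does not matter.
- cup_collar (a point): Centre of the underside of the cup head's collar; z up the axis. The shank below it is 40 mm long, 20 mm across at the collar, 14 mm near its end, with a chamfered 9 mm tip. At the start the collar lies on the white block and the shank hangs in a loose 23 mm well, so the head must rise 45 mm to come free.
- socket_face (a point): Centre of the flat steel face, 44 mm across, of the mixer's nose, 98 mm above the bench; z up the upright socket axis. 28 mm funnel mouth, then a sprung collet of the shank's 1:6 taper. Its setting and friction are hidden: lowered lightly, the shank bears with the collar 12 to 18 mm above this face; each mm more takes 1.8 to 6 N, and 20 N leaves a 1 to 14 mm gap. It stays as deep as driven.
- mixer_drive (a joint): How far the collet in the socket is pushed down into its stiff rubber mount, m: 0 at rest, about 14 N per mm once the push exceeds about 4 N (1.15 mm at 20 N, 1.5 mm at 25 N); it springs back when let go. 1.65 mm (about 27 N of push) is too deep and harms the bearing.
- mixer: Bench mixer: white housing on a grey base, 150 mm deep (x), 116 mm wide (y), deck at 70 mm, firm on the bench; its front with the black knob faces its -x. Origin under its middle, at bench height; the steel nose with the socket stands on top of the middle.
- head_block: White storage block, 64 mm (x) by 168 mm (y), 52 mm high, origin under its middle, firm on the bench. Wells 42 mm either side of the middle along y: one holds the cup head, the other the plate head; which varies. Between block and mixer stand a lamp head (to x 0.35, 0.28 m high), a tub (x 0.54 to 0.67, 0.1 m high) and a tall instrument (beyond x 0.66): carry high, near x 0.45.
- plate_top (a point): Centre of the top of the other head, which stays in the block: a blue and grey disc, 58 mm across, its top 81 mm above the bench, on a shank like the cup head's.
- bottle_red: Reagent bottle with a red cap, 42 mm diameter, 95 mm high, origin at its foot; a bystander.
- bottle_green: Reagent bottle with a green cap, 43 mm diameter, 92 mm high, origin at its foot; a bystander.
- vial_red: Small vial with a red cap, 13 mm diameter, 44 mm high, origin at its foot; a bystander.

How it is judged (in metres and radians):
On the way, in this order (a step that is already met when the one before it is completed fails the run):
1. the cup head stands in the socket by itself, let go and upright, its collar 6 to 19 mm above the face (z of cup_collar in the frame of socket_face between 0.006 and 0.019 m and horizontal distance between cup_collar and socket_face below 0.003 m and angle between the z axis of cup_collar and the z axis of socket_face, either way round below 0.08 rad and contact force between the fingers and cup_head below 0.05 N), for 0.2 s.
2. a first tap with the fingers (over 2 N) (contact force between the fingers and cup_head above 2 N and horizontal distance between cup_collar and socket_face below 0.004 m).
3. the fingers have lifted clear and the head stands upright (contact force between the fingers and cup_head below 0.05 N and angle between the z axis of cup_collar and the z axis of socket_face, either way round below 0.08 rad and value of joint mixer_drive below 0.0004 m), for 0.1 s.
4. a further tap has loaded the taper with about 19 N or more: the collet gives over 1.1 mm in its mount while the head stands straight in the socket (value of joint mixer_drive above 0.0011 m and contact force between the fingers and cup_head above 5 N and z of cup_collar in the frame of socket_face below 0.015 m and horizontal distance between cup_collar and socket_face below 0.002 m and angle between the z axis of cup_collar and the z axis of socket_face, either way round below 0.05 rad).
At the end, for the whole second after the job is handed in: The cup head is locked in the socket after a tap of 19 to 27 N: collar less than 15 mm above the face and within 2 mm of its centre, axis within 0.05 rad of the socket's, collet sprung back up (pushed down less than 0.4 mm), the fingers off the head, and all at rest (z of cup_collar in the frame of socket_face below 0.015 m and horizontal distance between cup_collar and socket_face below 0.002 m and angle between the z axis of cup_collar and the z axis of socket_face, either way round below 0.05 rad and value of joint mixer_drive below 0.0004 m and contact force between the fingers and cup_head below 0.05 N and linear speed of cup_head below 0.01 m/s); the robot touches nothing.
It fails at once if the collet is pushed down 1.65 mm or more in its rubber mount (about 27 N of push) (value of joint mixer_drive above 0.00165 m).
It fails at once if the plate head is lifted or shifted by more than 10 mm (distance of plate_top from where it was at the start of the episode above 0.01 m).
It fails at once if a bystander bottle or vial is shifted by more than 15 mm (distance of any of bottle_red, bottle_green, vial_red from where it was at the start of the episode above 0.015 m).
It also fails if it takes over 58 s, if anything falls off the work surface, if the arm or the gripper's body presses on something with over 40 N, if the wrist force passes 120 N, or if a joint passes its speed limit or range.

## Working session

There is one attempt and no reset: what is moved stays moved. The work goes in short steps, Python scripts to look and compute and a tool call to move; the robot and the scene stay as the last step left them, time stands still between calls to the robot, and variables do not carry over. Pictures are saved under pics/ and viewed, at most 10 in all, crops included, and the job is handed in when it is done.

Besides the shell and the picture viewer there is one more tool, called after "Call:" by a JSON object that holds its "name" and its "arguments". carry_out: Moves the arm, as the interface text tells. Its arguments: {"type":"object","properties":{"rows":{"type":"array","items":{"type":"array","items":{"type":"number"}}},"jaw":{"type":"number"},"newtons":{"type":"number"}},"required":["rows"]}

```bash
mkdir -p pics
python3 - <<'E'
from plant import arm, eyes
import cv2
for n in("side","top"):
    cv2.imwrite(f"pics/{n}0.png",eyes.camera(n)[:,:,::-1])
    p=eyes.camera_params(n);print(n,p)
s=arm.read_state();print(s["time_s"],s["position"],s["ee_rot"],s["wrist_force"],s["width"])
E
```

```text
side {'fx': 484.01826555355467, 'fy': 484.01826555355467, 'cx': 280.4776163996352, 'cy': 212.25506323066256, 'cam_to_world': array([[ 8.96292084e-01, -1.45054822e-01,  4.19069921e-01,
         1.08095427e+02],
       [-4.43277005e-01, -3.20503590e-01,  8.37127795e-01,
        -7.68435072e+02],
       [ 1.28839906e-02, -9.36075076e-01, -3.51564298e-01,
         4.88378335e+02],
       [ 0.00000000e+00,  0.00000000e+00,  0.00000000e+00,
         1.00000000e+00]])}
top {'fx': 536.4166531889339, 'fy': 536.4166531889339, 'cx': 272.12219791254046, 'cy': 204.3470466401651, 'cam_to_world': array([[-1.67166632e-02, -9.92361575e-01,  1.22225439e-01,
         4.46515652e+02],
       [-9.99691980e-01,  1.88312156e-02,  1.61657074e-02,
         1.65994536e+02],
       [-1.83438805e-02, -1.21917554e-01, -9.92370703e-01,
         1.26307335e+03],
       [ 0.00000000e+00,  0.00000000e+00,  0.00000000e+00,
         1.00000000e+00]])}
0.1 [245.76606879 519.62905422 252.90469275] [[-9.03979718e-01  4.27575165e-01 -3.85394978e-04]
 [ 4.27575338e-01  9.03979358e-01 -8.06179322e-04]
 [ 3.68684854e-06 -8.93555144e-04 -9.99999601e-01]] [-0.44663793 -0.04584724 -0.0177829 ] 85.58319965038604
```

View pics/top0.png

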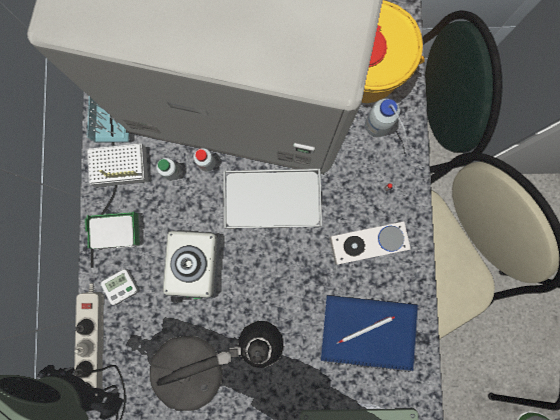

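View pics/side0.png

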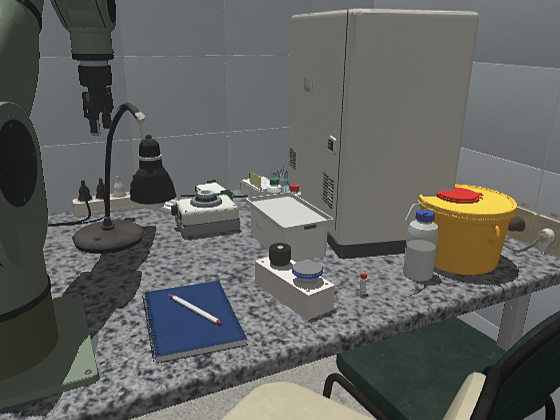

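The top view shows the black cup head near (354,245), the plate head near (391,238) and the mixer nose near (188,264). The side view shows the cup at (280,254) and the nose at (207,199). Next I'll zoom in for accurate centres.

```bash
cat > h.py <<'E'
import numpy as np
from plant import arm, eyes
def ray(n,u,v,z):
    p=eyes.camera_params(n);T=p["cam_to_world"]
    d=T[:3,:3]@[(u-p["cx"])/p["fx"],(v-p["cy"])/p["fy"],1]
    return T[:3,3]+d*(z-T[2,3])/d[2]
def pix(n,X):
    p=eyes.camera_params(n);T=p["cam_to_world"]
    c=T[:3,:3].T@(np.array(X)-T[:3,3]);return p["fx"]*c[0]/c[2]+p["cx"],p["fy"]*c[1]/c[2]+p["cy"]
E
python3 - <<'E'
import cv2,numpy as np
from h import *
im=cv2.imread("pics/top0.png");sd=cv2.imread("pics/side0.png")
a=cv2.resize(im[215:275,325:415],None,fx=4.4,fy=4.4,interpolation=2)
b=cv2.resize(im[225:303,155:227],(244,264),interpolation=2)
c=cv2.resize(sd[235:295,245:335],(396,264),interpolation=2)
d=cv2.resize(sd[180:240,165:255],(396,264),interpolation=2)
def P(i):return cv2.copyMakeBorder(i,0,0,0,400-i.shape[1],cv2.BORDER_CONSTANT)
cv2.imwrite("pics/z.png",np.vstack([np.hstack([P(a),P(b)]),np.hstack([P(c),P(d)])]))
print(ray("top",354,245,90),ray("top",391,238,81),ray("top",188,264,98))
for n,x0,x1,y0,y1 in(("cup",336,372,228,264),):
    g=im[y0:y1,x0:x1].max(2);m=(g<75).astype(np.uint8);k,l,st,ce=cv2.connectedComponentsWithStats(m)
    print(n,st,ce+[x0,y0])
E
```

```text
[498.44915497   8.32667705  90.        ] [512.75255793 -74.40207346  81.        ] [463.34625744 369.30155297  98.        ]
cup [[   0    0   36   36 1010]
 [  12    0    2    2    3]
 [   8    8   21   20  283]] [[353.43564356 245.60792079]
 [348.33333333 228.66666667]
 [353.7844523  245.29328622]]
```

View pics/z.png

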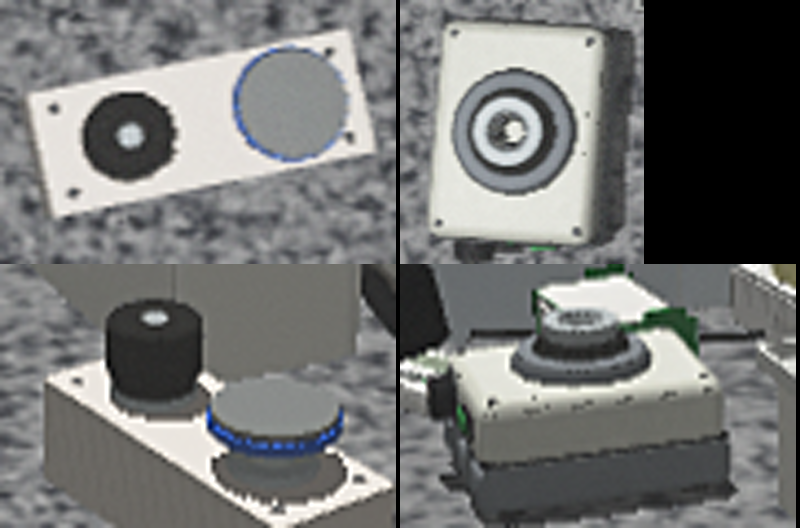

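The zoom puts the cup top at about (354.2,245.5) in the top view and (280,246.6) in the side view. The socket face is at about (184.7,264) in the top view and (205.5,192.3) in the side view.

Call:
{"name": "carry_out", "arguments": {"rows": [[-0.5,-0.05,-0.5,0.5],[-1,-0.1,-0.8,1],[-1,-0.1,-0.8,1],[-1,-0.1,-0.8,1],[-1,-0.1,-0.8,1],[-1,-0.1,-0.8,1]], "jaw": -1}}

```text
time_s: 0.85
position: [331.8, 468.0, 333.1]
ee_rot: [[-0.34, 0.94, -0.0], [0.94, 0.34, -0.001], [-0.0, -0.0, -1.0]]
wrist_force: [0.3, 0.2, 0.2]
width: 85.5
grasp_force: 0.0
```

```bash
cat >> h.py <<'E'
from scipy.optimize import least_squares
def tri(ob):
    return least_squares(lambda X:np.concatenate([np.array(pix(n,X))-uv for n,uv in ob.items()]),[480,100,90]).x
def plan(t,yaw=None):
    "shift to world TCP t in tool axes (units 100 mm), twist to tool-y world yaw deg (units 45)"
    s=arm.read_state();R=np.array(s["ee_rot"]);d=R.T@(np.array(t)-s["position"])/100
    a=np.degrees(np.arctan2(R[1,1],R[0,1]))
    print("t",s["time_s"],"pos",np.round(s["position"],1),"F",np.round(s["wrist_force"],2),"w",round(s["width"],1),"shift",np.round(d,3),"yaw",round(a,1),"tw",None if yaw is None else round((a-yaw)/45,3),"tilt",np.round(R[:2,2],4))
E
python3 - <<'E'
from h import *
for nm,t,s,z in(("cup",(354.2,245.5),(280,246.6),90),("nose",(184.7,264),(205.5,192.3),98)):
    print(nm,ray("top",*t,z),ray("side",*s,z),tri({"top":t,"side":s}))
plan([450,380,333],9.8)
E
```

```text
cup [497.35545918   7.93081795  90.        ] [496.84187142   8.14054332  90.        ] [497.07808273   8.06041213  90.01244815]
nose [463.46761602 376.4686781   98.        ] [462.82917434 370.60499339  98.        ] [463.97772838 376.67574084  96.01945366]
t 0.85 pos [331.8 468.  333.1] F [0.27 0.17 0.2 ] w 85.5 shift [-1.23e+00  8.12e-01  1.00e-03] yaw 19.9 tw 0.224 tilt [-0.0003 -0.0005]
```

Call:
{"name": "carry_out", "arguments": {"rows": [[-0.5,0.3,0,0.22],[-1,0.6,0,0.22],[-1,0.6,0,0.22],[-1,0.6,0,0.22]]}}

```text
time_s: 1.35
position: [421.9, 394.3, 333.1]
ee_rot: [[-0.172, 0.985, -0.001], [0.985, 0.172, 0.0], [0.0, -0.001, -1.0]]
wrist_force: [-0.6, 0.1, -0.6]
width: 85.3
grasp_force: 0.0
```

Run:
```python
from h import *
import cv2
im=cv2.imread("pics/top0.png");g=cv2.resize(im[244:284,165:210],(720,640),interpolation=2)
cv2.imwrite("pics/n.png",cv2.resize(g,(675,600)))
plan([450,280,333],9.8)
```

```text
t 1.35 pos [421.9 394.3 333.1] F [-0.6   0.05 -0.61] w 85.3 shift [-1.175e+00  8.000e-02  1.000e-03] yaw 9.9 tw 0.003 tilt [-0.0007  0.0001]
```

View pics/n.png

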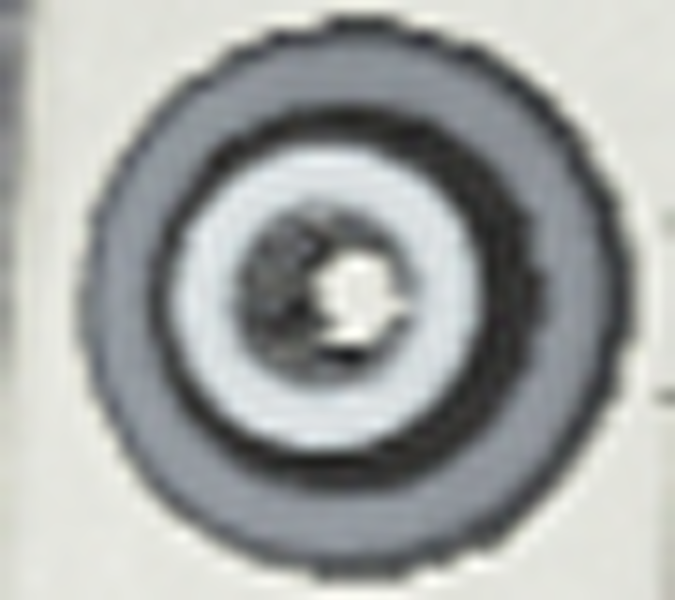

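The nose face ring spans columns 170–480 and rows 142–450 in the crop, so its centre in the top image is about (186.2,263.2).

Call:
{"name": "carry_out", "arguments": {"rows": [[-0.5,0.05,0,0],[-1,0.1,0,0],[-1,0.1,0,0]]}}

```text
time_s: 1.72
position: [449.5, 295.0, 333.8]
ee_rot: [[-0.169, 0.986, 0.001], [0.986, 0.169, -0.001], [-0.001, 0.001, -1.0]]
wrist_force: [-0.3, 1.9, 0.3]
width: 85.3
grasp_force: 0.0
```

Call:
{"name": "carry_out", "arguments": {"rows": [[-0.5,0.2,0,0],[-1,0.2,0,0],[-1,0.2,0,0]]}}

```text
time_s: 2.1
position: [486.0, 200.2, 333.5]
ee_rot: [[-0.169, 0.986, 0.0], [0.986, 0.169, -0.001], [-0.001, 0.0, -1.0]]
wrist_force: [-0.4, 1.4, 0.3]
width: 85.4
grasp_force: 0.0
```

Call:
{"name": "carry_out", "arguments": {"rows": [[-0.5,0.2,0,0],[-1,0.2,0,0],[-1,0.2,0,0]]}}

```text
time_s: 2.48
position: [522.7, 105.4, 333.3]
ee_rot: [[-0.169, 0.986, 0.0], [0.986, 0.169, -0.001], [-0.001, -0.0, -1.0]]
wrist_force: [-0.2, 1.0, 0.1]
width: 85.1
grasp_force: 0.0
```

Run:
```python
from h import *
print(ray("top",186.2,263.2,98),pix("side",ray("top",186.2,263.2,98)))
plan([497,8,200],9.8)
```

```text
[465.13497653 373.21563679  98.        ] (np.float64(206.0444276192627), np.float64(191.89440403418314))
t 2.475 pos [522.7 105.4 333.3] F [-0.18  1.    0.08] w 85.1 shift [-0.915 -0.418  1.334] yaw 9.7 tw -0.002 tilt [ 0.0001 -0.0008]
```

Call:
{"name": "carry_out", "arguments": {"rows": [[-0.5,-0.2,0,0],[-0.92,-0.42,0.2,0],[-0.92,-0.42,0.7,0],[-0.92,-0.42,1,0],[-0.92,-0.42,1,0],[-0.92,-0.42,1,0]]}}

```text
time_s: 3.22
position: [497.2, 10.2, 234.4]
ee_rot: [[-0.172, 0.985, 0.001], [0.985, 0.172, 0.0], [0.0, 0.001, -1.0]]
wrist_force: [-0.1, -0.6, 0.1]
width: 85.4
grasp_force: 0.0
```

Run:
```python
from h import *
import cv2
cv2.imwrite("pics/t2.png",cv2.resize(eyes.camera("side")[180:300,220:370,::-1],(750,600),interpolation=2))
plan([497,8,79],9.8)
```

```text
t 3.275 pos [497.2   9.9 234.5] F [-0.11 -0.55 -0.32] w 85.3 shift [-0.019 -0.008  1.555] yaw 9.9 tw 0.002 tilt [0.0017 0.0003]
```

View pics/t2.png

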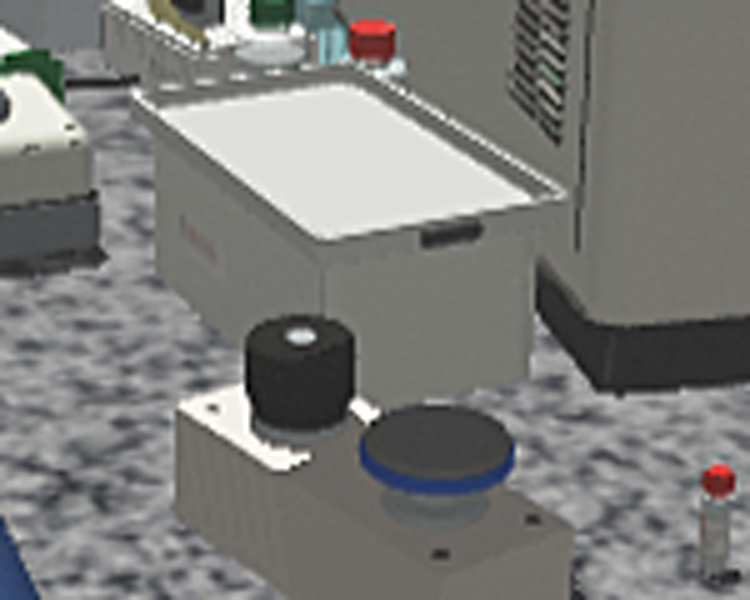

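The gripper is still above this crop; only its shadow falls on the block. The cup at (300,370) and the plate head are undisturbed.

Call:
{"name": "carry_out", "arguments": {"rows": [[-0.02,-0.01,0.3,0],[-0.02,-0.01,0.6,0],[-0.02,-0.01,0.9,0],[-0.02,-0.01,1,0],[-0.02,-0.01,1,0],[-0.02,-0.01,1,0]]}}

```text
time_s: 4.03
position: [496.5, 7.1, 134.5]
ee_rot: [[-0.17, 0.985, 0.002], [0.985, 0.17, 0.0], [-0.0, 0.002, -1.0]]
wrist_force: [-0.2, -0.5, -0.4]
width: 85.5
grasp_force: 0.0
```

Run:
```python
from h import *
plan([497,8,79.5],9.8)
```

```text
t 4.025 pos [496.5   7.1 134.5] F [-0.23 -0.46 -0.41] w 85.5 shift [0.009 0.005 0.55 ] yaw 9.8 tw -0.0 tilt [0.0016 0.    ]
```

Call:
{"name": "carry_out", "arguments": {"rows": [[0.01,0,0.15,0],[0.01,0,0.3,0],[0.01,0,0.42,0],[0.01,0,0.5,0],[0.01,0,0.55,0],[0.01,0,0.55,0],[0.01,0,0.55,0]]}}

```text
time_s: 4.9
position: [495.9, 7.9, 78.6]
ee_rot: [[-0.17, 0.985, 0.0], [0.985, 0.17, -0.0], [-0.0, 0.0, -1.0]]
wrist_force: [0.1, 0.7, 0.4]
width: 85.1
grasp_force: 0.0
```

Call:
{"name": "carry_out", "arguments": {"rows": [[0,0,0,0],[0,0,0,0],[0,0,0,0],[0,0,0,0],[0,0,0,0],[0,0,0,0],[0,0,0,0],[0,0,0,0]], "jaw": 1, "newtons": 40}}

```text
time_s: 5.9
position: [496.0, 8.0, 78.7]
ee_rot: [[-0.17, 0.985, 0.001], [0.985, 0.17, 0.0], [-0.0, 0.001, -1.0]]
wrist_force: [-0.2, -0.1, 8.0]
width: 42.1
grasp_force: 39.6
```

Call:
{"name": "carry_out", "arguments": {"rows": [[0,0,-0.05,0],[0,0,-0.12,0],[0,0,-0.25,0],[0,0,-0.4,0],[0,0,-0.6,0],[0,0,-0.8,0],[0,0,-1,0],[0,0,-1,0],[0,0,-1,0]]}}

```text
time_s: 7.02
position: [495.7, 8.0, 178.2]
ee_rot: [[-0.17, 0.985, -0.0], [0.985, 0.17, -0.0], [-0.0, -0.0, -1.0]]
wrist_force: [-0.9, 0.6, -1.8]
width: 41.9
grasp_force: 40.8
```

Call:
{"name": "carry_out", "arguments": {"rows": [[0,0,-0.3,0],[0,-0.2,-0.7,0],[0.2,-0.4,-1,0],[0.4,-0.6,-1,0],[0.4,-0.6,-1,0],[0.4,-0.6,-1,0]]}}

```text
time_s: 7.78
position: [430.2, 36.9, 278.0]
ee_rot: [[-0.17, 0.985, -0.0], [0.985, 0.17, -0.0], [-0.0, -0.001, -1.0]]
wrist_force: [0.9, 0.1, -1.1]
width: 42.0
grasp_force: 41.3
```

Run:
```python
from h import *
import cv2
i=np.hstack([eyes.camera("side")[:,:,::-1][60:360,150:450],eyes.camera("top")[:,:,::-1][110:410,150:400]])
cv2.imwrite("pics/t3.png",i)
plan([450,150,300],9.8)
```

```text
t 7.875 pos [430.2  36.8 277.9] F [ 0.11 -1.16 -1.85] w 42.1 shift [ 1.083  0.386 -0.221] yaw 9.7 tw -0.001 tilt [-0.0006 -0.0004]
```

View pics/t3.png

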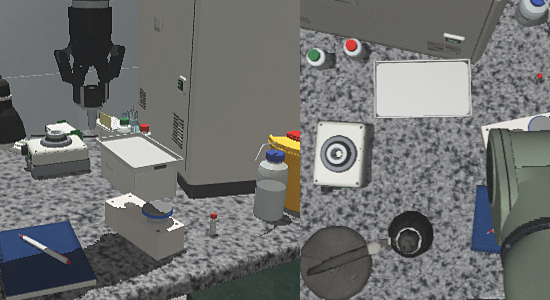

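The cup head hangs in the fingers, out of the block (side view, around (92,90) in the crop), and the plate head is still in its well. I'll carry it on at x of about 0.45.

Call:
{"name": "carry_out", "arguments": {"rows": [[0.5,0.2,-0.2,0],[1,0.4,-0.5,0],[1,0.4,-0.5,0],[1,0.4,-0.5,0]]}}

```text
time_s: 8.38
position: [452.4, 141.8, 327.8]
ee_rot: [[-0.169, 0.986, -0.001], [0.986, 0.169, -0.001], [-0.001, -0.001, -1.0]]
wrist_force: [0.6, -1.8, -2.0]
width: 42.1
grasp_force: 41.5
```

Call:
{"name": "carry_out", "arguments": {"rows": [[0.5,0.1,0,0],[1,0.2,0,0],[1,0.2,0,0]]}}

```text
time_s: 8.75
position: [454.6, 246.3, 327.1]
ee_rot: [[-0.173, 0.985, -0.002], [0.985, 0.173, -0.0], [0.0, -0.002, -1.0]]
wrist_force: [-0.5, 0.1, -1.8]
width: 42.0
grasp_force: 41.5
```

Call:
{"name": "carry_out", "arguments": {"rows": [[0.5,0.1,0,0],[1,0.2,0,0],[1,0.2,0,0],[1,0.2,0,0]]}}

```text
time_s: 9.25
position: [458.5, 344.5, 327.9]
ee_rot: [[-0.168, 0.986, -0.0], [0.986, 0.168, -0.001], [-0.001, -0.0, -1.0]]
wrist_force: [0.5, -0.1, -1.8]
width: 42.0
grasp_force: 41.5
```

Run:
```python
from h import *
plan([465,373,205],9.8)
```

```text
t 9.25 pos [458.5 344.5 327.9] F [ 0.5  -0.14 -1.77] w 42.0 shift [0.272 0.113 1.228] yaw 9.7 tw -0.003 tilt [-0.0003 -0.0015]
```

Call:
{"name": "carry_out", "arguments": {"rows": [[0.15,0.1,0.3,0],[0.27,0.11,0.6,0],[0.27,0.11,0.9,0],[0.27,0.11,1,0],[0.27,0.11,1,0],[0.27,0.11,1,0]]}}

```text
time_s: 10.0
position: [464.6, 374.6, 229.5]
ee_rot: [[-0.169, 0.986, 0.001], [0.986, 0.169, 0.001], [0.001, 0.001, -1.0]]
wrist_force: [0.7, 0.0, -1.6]
width: 42.1
grasp_force: 41.5
```

Call:
{"name": "carry_out", "arguments": {"rows": [[0,0,0.2,0],[0,0,0.42,0],[0,0,0.42,0],[0,0,0.42,0]]}}

```text
time_s: 10.5
position: [464.5, 375.0, 187.6]
ee_rot: [[-0.17, 0.985, 0.001], [0.985, 0.17, 0.001], [0.001, 0.001, -1.0]]
wrist_force: [-0.2, -0.2, -0.2]
width: 41.9
grasp_force: 41.5
```

Run:
```python
from h import *
import cv2
i=eyes.camera("side")[:,:,::-1][115:235,130:280]
cv2.imwrite("pics/t4.png",cv2.resize(i,(750,600),interpolation=2))
plan([465.1,373.2,145],9.8)
for z in(98,):
  u,v=pix("side",[465.1,373.2,98]);print((u-130)*5,(v-115)*5)
s=arm.read_state();p=s["position"]
for dz in(-66.7,-26.7,11):
  u,v=pix("side",p+np.array([0,0,dz]));print((u-130)*5,(v-115)*5)
```

```text
t 10.55 pos [464.4 375.1 187.6] F [-0.21  0.75 -1.05] w 42.1 shift [-0.02   0.003  0.426] yaw 9.8 tw -0.0 tilt [0.0013 0.001 ]
380.166269069031 384.4893894992425
375.93968556621775 341.04794406959275
372.62751922386457 265.2073013355591
369.4352395085596 192.11177400659594
```

View pics/t4.png

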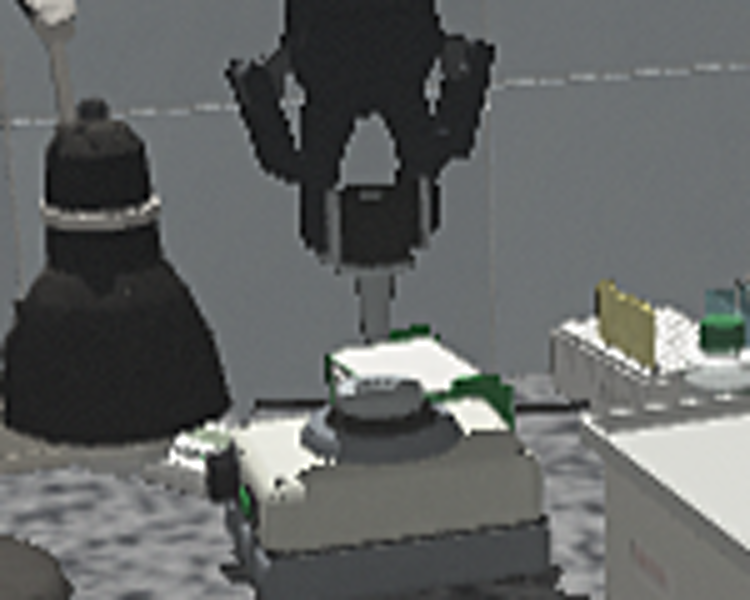

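The shank hangs at (376,300) with its tip at about (376,340), right where predicted. The nose face is at (381,385), so the shank is about 2 mm off in y. I'll correct that while lowering.

Call:
{"name": "carry_out", "arguments": {"rows": [[-0.02,0.01,0.05,0],[-0.02,0.01,0.15,0],[-0.02,0.01,0.25,0],[-0.02,0.01,0.33,0],[-0.02,0.01,0.38,0],[-0.02,0.01,0.38,0],[-0.02,0.01,0.38,0]]}}

```text
time_s: 11.42
position: [465.4, 373.1, 148.5]
ee_rot: [[-0.17, 0.985, 0.0], [0.985, 0.17, 0.0], [0.0, 0.0, -1.0]]
wrist_force: [-0.2, 1.8, -2.3]
width: 42.0
grasp_force: 41.5
```

Call:
{"name": "carry_out", "arguments": {"rows": [[0,0,0.02,0],[0,0,0.04,0],[0,0,0.06,0],[0,0,0.06,0]]}}

```text
time_s: 11.92
position: [465.2, 373.2, 142.1]
ee_rot: [[-0.17, 0.985, -0.0], [0.985, 0.17, -0.0], [0.0, -0.0, -1.0]]
wrist_force: [-2.1, 2.3, -2.1]
width: 42.0
grasp_force: 41.4
```

Call:
{"name": "carry_out", "arguments": {"rows": [[0.008,-0.006,0.01,0],[0.008,-0.006,0.02,0],[0.008,-0.006,0.02,0],[0.008,-0.006,0.02,0]]}}

```text
time_s: 12.42
position: [464.7, 373.7, 140.3]
ee_rot: [[-0.17, 0.985, 0.0], [0.985, 0.17, -0.0], [-0.0, -0.0, -1.0]]
wrist_force: [0.4, 0.3, -1.2]
width: 41.9
grasp_force: 41.5
```

Call:
{"name": "carry_out", "arguments": {"rows": [[0,0,0.01,0],[0,0,0.015,0],[0,0,0.015,0]]}}

```text
time_s: 12.8
position: [464.6, 373.7, 138.7]
ee_rot: [[-0.17, 0.985, -0.0], [0.985, 0.17, -0.0], [-0.0, -0.0, -1.0]]
wrist_force: [0.4, -1.0, -3.2]
width: 42.0
grasp_force: 41.5
```

Call:
{"name": "carry_out", "arguments": {"rows": [[0,0,0.01,0],[0,0,0.015,0],[0,0,0.015,0]]}}

```text
time_s: 13.18
position: [464.6, 373.8, 137.3]
ee_rot: [[-0.17, 0.985, -0.0], [0.985, 0.17, -0.0], [-0.0, -0.0, -1.0]]
wrist_force: [-0.7, 0.9, -1.1]
width: 42.1
grasp_force: 41.5
```

Call:
{"name": "carry_out", "arguments": {"rows": [[0,0,0.01,0],[0,0,0.015,0],[0,0,0.015,0]]}}

```text
time_s: 13.55
position: [464.6, 373.8, 135.9]
ee_rot: [[-0.17, 0.985, -0.0], [0.985, 0.17, 0.0], [0.0, -0.0, -1.0]]
wrist_force: [-1.4, 0.9, 4.7]
width: 41.4
grasp_force: 41.9
```

Call:
{"name": "carry_out", "arguments": {"rows": [[0,0,0,0],[0,0,0,0],[0,0,0,0],[0,0,0,0],[0,0,0,0],[0,0,0,0]], "jaw": -1}}

```text
time_s: 14.3
position: [464.6, 373.8, 135.8]
ee_rot: [[-0.17, 0.985, -0.0], [0.985, 0.17, -0.0], [-0.0, -0.0, -1.0]]
wrist_force: [-0.2, -0.1, 0.8]
width: 85.1
grasp_force: 0.0
```

Call:
{"name": "carry_out", "arguments": {"rows": [[0,0,-0.1,0],[0,0,-0.3,0],[0,0,-0.6,0],[0,0,-0.8,0],[0,0,-0.8,0],[0,0,-0.8,0]]}}

```text
time_s: 15.05
position: [464.4, 373.7, 215.4]
ee_rot: [[-0.17, 0.985, -0.001], [0.985, 0.17, -0.0], [-0.0, -0.001, -1.0]]
wrist_force: [0.8, 0.6, -0.1]
width: 85.5
grasp_force: 0.0
```

Call:
{"name": "carry_out", "arguments": {"rows": [[0,0,0,0],[0,0,0,0],[0,0,0,0],[0,0,0,0],[0,0,0,0],[0,0,0,0],[0,0,0,0],[0,0,0,0]], "jaw": 1}}

```text
time_s: 16.05
position: [464.6, 373.8, 215.8]
ee_rot: [[-0.17, 0.985, -0.0], [0.985, 0.17, -0.0], [-0.0, -0.0, -1.0]]
wrist_force: [-0.1, -1.1, 0.5]
width: 0.3
grasp_force: 0.0
```

Run:
```python
from h import *
import cv2
i=eyes.camera("side")[:,:,::-1][115:235,130:280]
cv2.imwrite("pics/t5.png",cv2.resize(i,(750,600),interpolation=2))
plan([464.6,373.8,180],9.8)
for dz in(0,10,48):
  u,v=pix("side",[465,373.5,98+dz]);print((u-130)*5,(v-115)*5)
```

```text
t 16.1 pos [464.6 373.7 215.8] F [-0.09  0.39  0.5 ] w -0.1 shift [0.001 0.    0.358] yaw 9.8 tw -0.0 tilt [-0.     -0.0001]
379.7954308593066 384.34753309458085
378.99001980664264 365.777930106609
375.88732710675146 294.24207094488395
```

View pics/t5.png

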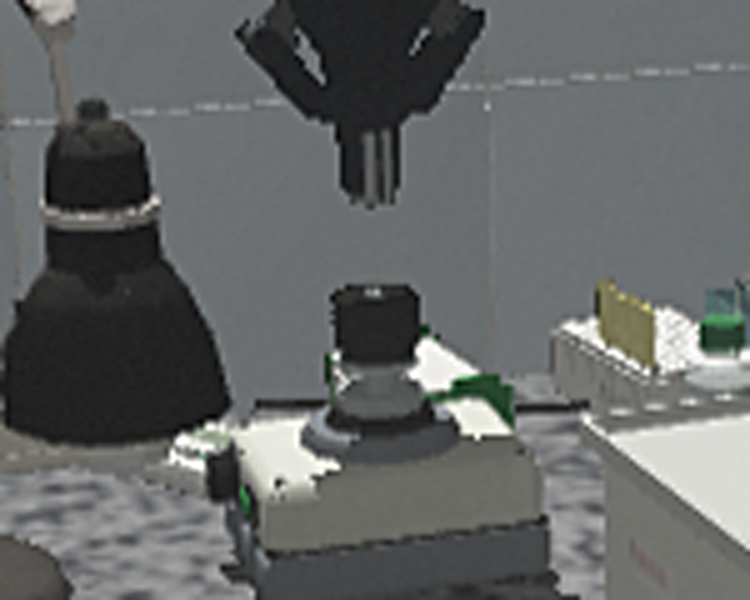

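The head stands upright alone in the socket: body at (375,325), top at about row 293, roughly 12 mm of gap below the collar. The closed fingertips are above it at (370,205). Now the first light tap.

Call:
{"name": "carry_out", "arguments": {"rows": [[0,0,0.15,0],[0,0,0.3,0],[0,0,0.4,0],[0,0,0.43,0],[0,0,0.43,0],[0,0,0.43,0]]}}

```text
time_s: 16.85
position: [464.8, 373.8, 173.2]
ee_rot: [[-0.17, 0.985, 0.0], [0.985, 0.17, 0.0], [0.0, 0.001, -1.0]]
wrist_force: [0.4, 0.2, -0.3]
width: 0.3
grasp_force: 0.0
```

Call:
{"name": "carry_out", "arguments": {"rows": [[0,0,0.01,0],[0,0,0.02,0],[0,0,0.02,0],[0,0,0.02,0]]}}

```text
time_s: 17.35
position: [464.6, 373.7, 170.8]
ee_rot: [[-0.17, 0.985, -0.0], [0.985, 0.17, -0.0], [-0.0, -0.0, -1.0]]
wrist_force: [0.2, -1.0, 0.4]
width: 0.1
grasp_force: 0.0
```

Call:
{"name": "carry_out", "arguments": {"rows": [[0,0,0.005,0],[0,0,0.01,0],[0,0,0.01,0],[0,0,0.01,0]]}}

```text
time_s: 17.85
position: [464.6, 373.8, 169.8]
ee_rot: [[-0.17, 0.985, -0.0], [0.985, 0.17, -0.0], [-0.0, -0.0, -1.0]]
wrist_force: [0.7, -0.0, 0.1]
width: -0.2
grasp_force: 0.0
```

Call:
{"name": "carry_out", "arguments": {"rows": [[0,0,0.005,0],[0,0,0.01,0],[0,0,0.01,0],[0,0,0.01,0]]}}

```text
time_s: 18.35
position: [464.8, 373.9, 169.1]
ee_rot: [[-0.17, 0.985, 0.0], [0.985, 0.17, 0.0], [0.0, 0.001, -1.0]]
wrist_force: [-0.5, 0.4, 4.8]
width: 0.1
grasp_force: 2.6
```

Call:
{"name": "carry_out", "arguments": {"rows": [[0,0,-0.05,0],[0,0,-0.06,0],[0,0,-0.06,0],[0,0,-0.06,0],[0,0,-0.06,0]]}}

```text
time_s: 18.98
position: [464.6, 373.7, 174.7]
ee_rot: [[-0.17, 0.985, -0.0], [0.985, 0.17, -0.0], [-0.0, -0.0, -1.0]]
wrist_force: [-0.2, -0.1, -0.8]
width: 0.3
grasp_force: 0.0
```

Call:
{"name": "carry_out", "arguments": {"rows": [[0,0,0.04,0],[0,0,0.06,0],[0,0,0.065,0],[0,0,0.07,0],[0,0,0.07,0],[0,0,0.07,0]]}}

```text
time_s: 19.73
position: [464.8, 373.9, 168.1]
ee_rot: [[-0.17, 0.985, 0.001], [0.985, 0.17, 0.0], [0.0, 0.001, -1.0]]
wrist_force: [-1.1, -0.8, 8.8]
width: 0.1
grasp_force: 4.1
```

Call:
{"name": "carry_out", "arguments": {"rows": [[0,0,0.01,0],[0,0,0.02,0],[0,0,0.02,0],[0,0,0.02,0]]}}

```text
time_s: 20.23
position: [465.0, 374.0, 166.4]
ee_rot: [[-0.17, 0.985, 0.001], [0.985, 0.17, 0.001], [0.001, 0.001, -1.0]]
wrist_force: [-0.8, 0.3, 12.3]
width: -0.2
grasp_force: 6.4
```

Call:
{"name": "carry_out", "arguments": {"rows": [[0,0,0.01,0],[0,0,0.02,0],[0,0,0.02,0],[0,0,0.02,0]]}}

```text
time_s: 20.72
position: [465.2, 374.1, 164.8]
ee_rot: [[-0.17, 0.985, 0.002], [0.985, 0.17, 0.001], [0.001, 0.002, -1.0]]
wrist_force: [-1.6, -0.3, 18.7]
width: 0.1
grasp_force: 9.1
```

Run:
```python
from h import *
plan([464.6,373.8,180],9.8)
```

```text
t 20.725 pos [465.2 374.1 164.8] F [-1.56 -0.27 18.74] w 0.1 shift [-0.002 -0.006 -0.152] yaw 9.8 tw -0.0 tilt [0.0017 0.0014]
```

Call:
{"name": "carry_out", "arguments": {"rows": [[0,0,0.005,0],[0,0,0.008,0],[0,0,0.008,0],[0,0,0.008,0]]}}

```text
time_s: 21.22
position: [465.3, 374.2, 164.2]
ee_rot: [[-0.17, 0.985, 0.002], [0.985, 0.17, 0.002], [0.001, 0.002, -1.0]]
wrist_force: [-2.1, -1.6, 20.8]
width: -0.1
grasp_force: 10.6
```

Call:
{"name": "carry_out", "arguments": {"rows": [[0,0,0,0],[0,0,0,0]]}}

```text
time_s: 21.48
position: [465.3, 374.2, 164.2]
ee_rot: [[-0.17, 0.985, 0.002], [0.985, 0.17, 0.002], [0.001, 0.002, -1.0]]
wrist_force: [-1.4, -1.0, 19.5]
width: 0.3
grasp_force: 10.6
```

Call:
{"name": "carry_out", "arguments": {"rows": [[0,0,0.003,0],[0,0,0.006,0],[0,0,0.006,0],[0,0,0.006,0]]}}

```text
time_s: 21.98
position: [465.3, 374.2, 163.7]
ee_rot: [[-0.17, 0.985, 0.002], [0.985, 0.17, 0.002], [0.001, 0.002, -1.0]]
wrist_force: [-1.9, -0.2, 22.5]
width: 0.1
grasp_force: 11.4
```

Call:
{"name": "carry_out", "arguments": {"rows": [[0,0,0,0],[0,0,0,0]]}}

```text
time_s: 22.22
position: [465.3, 374.2, 163.7]
ee_rot: [[-0.17, 0.985, 0.002], [0.985, 0.17, 0.002], [0.001, 0.002, -1.0]]
wrist_force: [-2.1, -1.3, 23.6]
width: 0.1
grasp_force: 11.4
```

Call:
{"name": "carry_out", "arguments": {"rows": [[0,0,-0.03,0],[0,0,-0.08,0],[0,0,-0.1,0],[0,0,-0.1,0],[0,0,-0.1,0]]}}

```text
time_s: 22.85
position: [464.5, 373.7, 172.2]
ee_rot: [[-0.17, 0.985, -0.0], [0.985, 0.17, -0.0], [-0.0, -0.0, -1.0]]
wrist_force: [0.7, -1.4, -0.1]
width: -0.0
grasp_force: 0.0
```

Call:
{"name": "carry_out", "arguments": {"rows": [[0,0,0.05,0],[0,0,0.08,0],[0,0,0.085,0],[0,0,0.09,0],[0,0,0.095,0],[0,0,0.098,0],[0,0,0.098,0],[0,0,0.098,0]]}}

```text
time_s: 23.85
position: [465.2, 374.1, 163.7]
ee_rot: [[-0.17, 0.985, 0.002], [0.985, 0.17, 0.001], [0.001, 0.002, -1.0]]
wrist_force: [-3.5, -2.4, 22.9]
width: -0.1
grasp_force: 11.3
```

The second firm tap gave the same depth (163.7 mm) at the same force, about 22.5 N, so the head sinks no further. I'll lift clear and check.

Call:
{"name": "carry_out", "arguments": {"rows": [[0,0,-0.03,0],[0,0,-0.1,0],[0,0,-0.4,0],[0,0,-0.8,0],[0,0,-0.8,0],[0,0,-0.8,0],[0,0,-0.8,0],[0,0,-0.8,0]]}}

```text
time_s: 24.85
position: [464.5, 373.7, 242.0]
ee_rot: [[-0.17, 0.985, -0.001], [0.985, 0.17, -0.001], [-0.001, -0.001, -1.0]]
wrist_force: [0.1, 0.3, -0.0]
width: -0.1
grasp_force: 0.0
```

Run:
```python
from h import *
import cv2
i=eyes.camera("side")[:,:,::-1][115:235,130:280]
cv2.imwrite("pics/t6.png",cv2.resize(i,(750,600),interpolation=2))
plan([464.6,373.8,243],9.8)
```

```text
t 24.9 pos [464.5 373.7 242.1] F [-0.13  0.15 -0.5 ] w 0.2 shift [ 0.001  0.001 -0.009] yaw 9.8 tw -0.0 tilt [-0.0005 -0.0006]
```

View pics/t6.png

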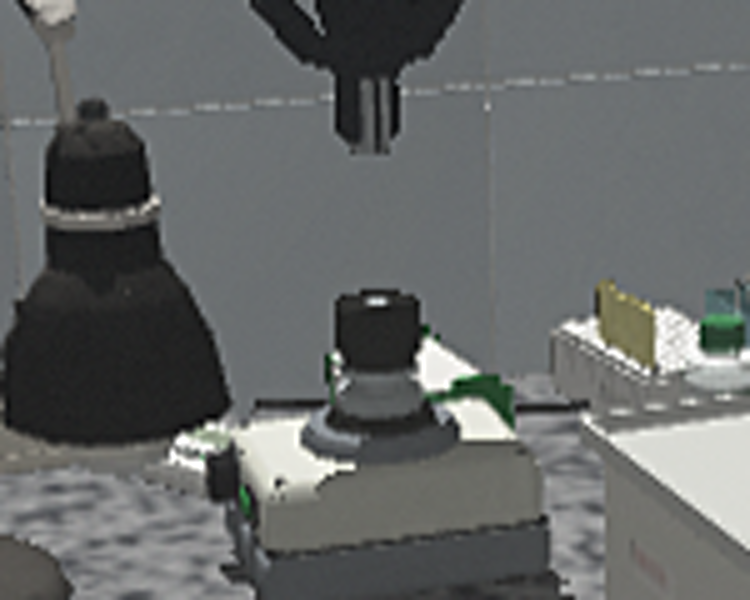

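The head stands upright and lower: top at (376,300) in the crop, against 293 before. The fingers are well clear at (370,150).

```bash
python3 -c "
from plant import arm
print(arm.job_done())"
```

```text
the job is handed in; nothing more can be done
None
```

I fitted the cup head into the mixer socket and tapped it once lightly (about 5 N), then twice firmly (about 22–23 N). The second firm tap sank it no further, so the taper should be locked. The fingers are clear and I've handed the job in; the hand-in returned no verdict.

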